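# Close up the instrument soak tub

### The job

Take the perforated basket by its handle, keep it level so the two instruments stay in it, and lower it into the one soak tub of its size (the middle size of the three) until it stands on the floor. Then put the loose blue lid squarely on that tub and press it down until the catches at both ends snap over its edge. Lower things in rather than dropping them, and leave the other tubs, bottles and things on the counter where they stand.

Things in the scene. Friction and masses are not known exactly. Their poses are not given: they have to be found in the camera images.
- tub: Middle-sized of three, the one for the basket and lid: open white soak tub, loose, straight walls, blue sprung catch at the middle of each short end. Origin: centre of underside; x lengthways, z up. 168 mm long, 108 wide (114 over the rim bead), 72 high; over the catches 193 long, 98 high. Walls and floor 4 mm, inside 160 x 100 mm. About 0.4 kg. The lid is home with its origin 65 mm above the tub's; an end not yet snapped stands 3 mm or more higher
- catch_near (a joint): catch on the tub's -x end, rad: 0 upright (at rest, and snapped over the lid), growing as it swings outward about a hinge 28 mm above the tub's underside (about 0.1 as the lid passes; stop 0.4); springs back. Its nose points inward, flat underside 78 mm above the tub's underside; flared above, tip at 98 mm. Passing it takes about 5 to 10 N down at that end, both ends together 10 to 18 N
- catch_far (a joint): the same catch on the tub's +x end. The two noses stand 164 mm apart, the flared tips 186 mm, so they guide the 173 mm lid between them
- tub_small: Smallest tub, leave alone: open white soak tub, loose, straight walls, blue sprung catch at the middle of each short end. Origin: centre of underside; x lengthways, z up. 134 x 86 mm, 60 high; over the catches 159 long, 86 high
- tub_large: Largest tub, leave alone: open white soak tub, loose, straight walls, blue sprung catch at the middle of each short end. Origin: centre of underside; x lengthways, z up. 202 x 132 mm, 86 high; over the catches 227 long, 112 high
- basket: Perforated steel basket, 140 mm long (x), 86 wide (y), walls 34 high, floor 3 mm, 0.16 kg. A handle arches over its middle: green bar along y, 62 mm long, 12 wide in x, 10 high, centre 53 mm above the underside. Origin: centre of underside, z up. Goes in the tub lengthways, either way round, 10 mm to spare at each end, 7 at each side; its origin then 4 mm above the tub's
- clamp: steel artery clamp, 117 mm long, lying in the basket; origin near the middle of its underside, x along it
- forceps: steel dissecting forceps, 117 mm long, lying in the basket; origin near the middle of its underside, x along it
- lid: Blue lid, right side up, 0.13 kg: plate 173 mm (x) by 112 (y), 5 thick, underside 7 mm above the origin; under it a tapered plug rim 7 mm deep, 2 mm spare all round in the tub; on top a grip bar along x, 84 mm long, 16 wide in y, from 12 to 42 mm above the origin. Origin: centre of the plug's underside, z up. Fits lengthways, either way round
- pump_bottle: pale blue pump bottle, 68 mm across, 228 mm high, spout to its -x reaching 56 mm from its axis; stands upright, leave alone. Origin: centre of its underside
- amber_bottle: amber bottle with black cap, 68 mm across, 212 mm high; stands upright, leave alone. Origin: centre of its underside
- kidney_dish: white enamel kidney dish with dark blue edge, about 150 x 80 mm, 32 mm high, leave alone. Origin: on the underside in the middle of the bend
- dressing_jar: round steel jar with cover, 91 mm across, 137 mm high, leave alone. Origin: centre of its underside
- carton: white and green carton, 70 (x) x 110 (y) x 75 mm high, leave alone. Origin: centre of its underside
Things that resemble listed ones, but are neither listed nor needed, are in the scene too. There is more than one size of the lid; the one meant has the size given above.

How it is judged (in metres and radians):
On the way, in this order (a step that is already met when the one before it is completed fails the run):
1. the basket stands on the floor of the middle-sized tub with both instruments in it (z of basket in the frame of tub between 0 and 0.008 m and x of basket in the frame of tub between -0.015 and 0.015 m and y of basket in the frame of tub between -0.012 and 0.012 m and angle between basket's own z axis and vertical below 0.06 rad and x of clamp in the frame of tub between -0.07 and 0.07 m and y of clamp in the frame of tub between -0.045 and 0.045 m and z of each of clamp, forceps in the frame of tub below 0.035 m and x of forceps in the frame of tub between -0.07 and 0.07 m and y of forceps in the frame of tub between -0.045 and 0.045 m), for 0.2 s.
2. the lid is snapped onto that tub at both ends (z of lid in the frame of tub between 0.06 and 0.0672 m and x of lid in the frame of tub between -0.006 and 0.006 m and y of lid in the frame of tub between -0.006 and 0.006 m and angle between the z axis of lid and the z axis of tub, either way round below 0.022 rad and angle between lid's own z axis and vertical below 0.08 rad and value of joint each of catch_near, catch_far below 0.06 rad), for 0.2 s.
At the end, for the whole second after the job is handed in: Basket level on the middle tub's floor (within 15 x 12 mm of centre), clamp and forceps in it; lid home: origin 60 to 67.2 mm above the tub's, within 6 mm of centre, parallel within 0.022 rad, both catches below 0.06 rad; tub upright on the counter (0.05 rad, 6 mm); tub, lid, basket at rest (all of step 1 and all of step 2 and angle between tub's own z axis and vertical below 0.05 rad and height (world z) of tub below 0.006 m and linear speed of each of tub, lid, basket below 0.02 m/s and angular speed of each of tub, lid, basket below 0.2 rad/s); the robot touches nothing.
It fails at once if another thing on the counter (small or large tub, pump bottle, amber bottle, kidney dish, jar, carton) is moved more than 25 mm or tipped over (distance of any of tub_small, tub_large, pump_bottle, amber_bottle, kidney_dish, dressing_jar, carton from where it was at the start of the episode above 0.025 m or angle between any of tub_small, tub_large, pump_bottle, amber_bottle, kidney_dish, dressing_jar, carton's own z axis and vertical above 0.3 rad).
It fails at once if the basket is tipped more than 0.5 rad (29 degrees) (angle between basket's own z axis and vertical above 0.5 rad).
It fails at once if the basket or the lid is dropped into or onto the tub (faster than 0.7 m/s over it) ((horizontal distance between basket and tub below 0.03 m and z of basket in the frame of tub below 0.11 m and linear speed of basket above 0.7 m/s) or (horizontal distance between lid and tub below 0.03 m and z of lid in the frame of tub below 0.11 m and linear speed of lid above 0.7 m/s)).
It also fails if it takes over 56 s, if anything falls off the work surface, if the arm or the gripper's body presses on something with over 40 N, if the wrist force passes 120 N, or if a joint passes its speed limit or range.

### The arm

A 6-joint arm with a two-finger parallel gripper is mounted at the origin on the work surface. World frame = base frame: x ahead of the robot, y to its left, z up, the work surface at z = 0. Lengths are in m, angles in degrees, forces in N, time in s.
With the tool pointing down it reaches from about 0.325 to 0.775 m from the base axis. Payload 5.5 kg.
Tool frame: the origin (TCP) lies midway between the tips of the shut fingers; the grasp point (between the pads) lies 19 mm behind it; y points along the fingers, x is the direction in which the jaws open and shut, and the axes are right-handed (so a half turn about y gives the same grasp; the last joint's range is limited). The gripper opens to 88 mm and grips with 3 to 60 N. Pads are 20 mm wide; open, the fingers measure 115 mm over their backs; the gripper's body (75 mm by 178 mm) begins 61 mm behind the grasp point.
Start: joints at [66.022, 5.22, 70.514, -0, 104.267, -3.249], TCP at [0.212, 0.561, 0.223] pointing down, gripper open.
Joint ranges: [-164.24, 164.24], [-49.07, 125.15], [9.68, 141.18], [-86.29, 266.29], [3.28, 154.24], [-151.56, 151.56]. Speed limits (degrees/s): [147.25, 147.25, 172.46, 180, 180, 180].

### API

Orientations are given as a 3x3 rotation matrix whose columns are the frame's x, y, z axes.
In Python, from workcell import sensors, cams, sign_off gives the robot as it stands. The module is installed in compiled form; this text tells all that it offers.
- The arm moves only by the shell command python3 -m inch 'ROWS' [FORCE]. ROWS is JSON, one flat list of numbers, 7 for each row, row after row: the turn, a rotation vector about the tool's x, y, z in rad, then the shift along the tool's x, y, z in m, then the finger opening in m, from 0 to 0.0878. A call has 1 to 8 rows; each row is the pose to reach, as a shift and turn from the pose commanded when the call began, along the tool's axes at that moment; what a row does not reach only later rows make up. A row lasts 1/8 s, in which the tool goes at most 62.5 mm and 10.7 degrees, less where a joint would pass 70% of its speed; a pose out of reach is approached as far as the arm can. A call with a gripper value outside its range is refused whole. The fingers move at their own pace and stop on an object; FORCE is the grip in N (left out, the last holds). Time passes only in rows, so rows that repeat a pose let the fingers close. It gives the time, the measured TCP pose, the force and the opening at its end, in the units of the state.
- sensors.get_state(): the state, without advancing time (a new reading comes with each control period).
- cams.capture(name): name is "side" or "top"; returns a dict with "img" (480x640x3 uint8, red, green, blue), "z_map" (480x640 float32, m along the optical axis (not along the pixel's ray), 0 where there is no reading), "mtx" (3x3 intrinsics, pixels), "pose" (4x4, takes a point from camera to world coordinates). Camera axes: x right, y down, z forward; pixel columns grow to the right and rows downward; lengths in m; the calibration is good to about 2 mm. A picture is of the moment at which its call begins.
- sign_off(): hands the job in, once; it reports no verdict.
The state is a dict: "t": time; "q": joint angles; "joint_velocities": joint speeds; "effort": joint torques, N m; "tool_pos": TCP position; "tcp_rot": TCP orientation; "contact_force": force on the tool from outside, world axes, zero at the start; "wrist_torque": the same for the moment, N m; "opening": finger opening in m.
Only numpy, scipy, OpenCV 4.12 (cv2) and the standard library are available. Lean on these libraries where they do the work, as an engineer would, in place of code of your own. Each camera call takes 0.05 s, during which the arm holds its last target.

## Working session

There is one attempt and no reset: what is moved stays moved. The work goes in short steps, Python scripts to look and compute and a shell command to move; the robot and the scene stay as the last step left them, time stands still between calls to the robot, and variables do not carry over. Pictures are saved under pics/ and viewed, and the job is handed in when it is done.

```bash
mkdir -p pics; python3 - <<'E'
from workcell import sensors,cams
import cv2,numpy as np
s=sensors.get_state()
print({k:np.round(v,3).tolist() for k,v in s.items()})
for n in("top","side"):
    c=cams.capture(n); cv2.imwrite(f"pics/{n}0.png",c["img"][:,:,::-1]); np.savez(f"{n}0.npz",**c)
    print(n,np.round(c["mtx"],1).tolist(),np.round(c["pose"],3).tolist())
E
```

```text
{'t': 0.0, 'q': [66.021, 5.263, 70.582, 0.0, 104.266, -3.249], 'joint_velocities': [0.135, -0.018, 0.061, -0.046, 0.068, 0.065], 'effort': [-0.0, -44.645, -40.644, 0.07, 0.03, -0.0], 'tool_pos': [0.212, 0.561, 0.222], 'tcp_rot': [[0.354, -0.001, -0.935], [0.935, -0.002, 0.354], [-0.002, -1.0, 0.0]], 'contact_force': [0.089, 0.667, 0.194], 'wrist_torque': [0.001, 0.025, -0.011], 'opening': 0.088}
top [[525.7, 0.0, 312.0], [0.0, 525.7, 239.5], [0.0, 0.0, 1.0]] [[0.014, -0.982, 0.189, 0.286], [-1.0, -0.012, 0.01, 0.002], [-0.008, -0.189, -0.982, 1.098], [0.0, 0.0, 0.0, 1.0]]
side [[494.0, 0.0, 325.4], [0.0, 494.0, 236.5], [0.0, 0.0, 1.0]] [[0.662, -0.579, 0.477, -0.01], [-0.75, -0.519, 0.411, -0.437], [0.01, -0.629, -0.777, 0.855], [0.0, 0.0, 0.0, 1.0]]
```

View pics/top0.png

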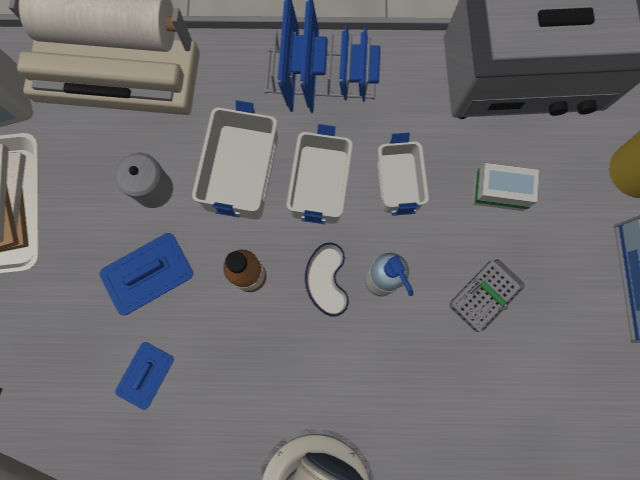

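View pics/side0.png

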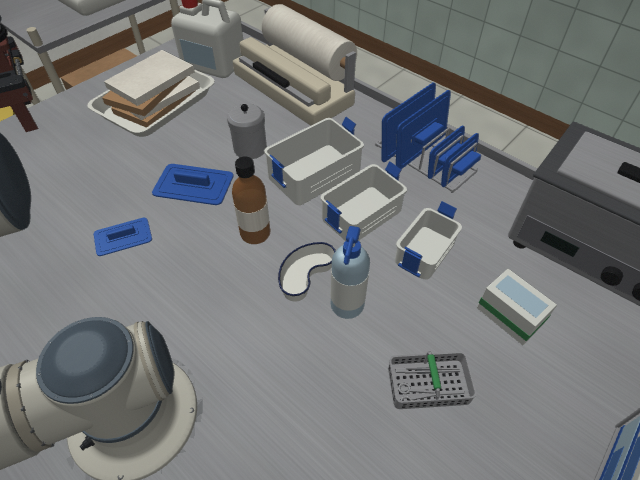

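```bash
cat > h.py <<'E'
import numpy as np,cv2
from workcell import sensors,cams
def load(n): return dict(np.load(n+".npz"))
def cap(n,f):
    c=cams.capture(n); cv2.imwrite(f"pics/{f}.png",c["img"][:,:,::-1]); np.savez(f+".npz",**c); return c
def ray(c,uv,z):
    uv=np.atleast_2d(np.asarray(uv,float)); d=np.c_[uv,np.ones(len(uv))]@np.linalg.inv(c["mtx"]).T@c["pose"][:3,:3].T
    o=c["pose"][:3,3]; return o+d*((z-o[2])/d[:,2])[:,None]
def cloud(c):
    h,w=c["z_map"].shape; v,u=np.mgrid[:h,:w]; Z=c["z_map"]
    p=np.stack([(u-c["mtx"][0,2])/c["mtx"][0,0]*Z,(v-c["mtx"][1,2])/c["mtx"][1,1]*Z,Z],-1)
    return p@c["pose"][:3,:3].T+c["pose"][:3,3]
def proj(c,P):
    P=np.atleast_2d(P); q=(P-c["pose"][:3,3])@c["pose"][:3,:3]; q=q@c["mtx"].T; return q[:,:2]/q[:,2:]
def blobs(c,mask,amin=30):
    n,l,st,ce=cv2.connectedComponentsWithStats(mask.astype(np.uint8))
    return [(l==i,st[i],ce[i]) for i in range(1,n) if st[i,4]>=amin]
def rect(P):
    r=cv2.minAreaRect((P[:,:2]*1000).astype(np.float32)); (a,b),(w,h),an=r
    if w<h: w,h,an=h,w,an+90
    return np.round([a,b,w,h,(an+90)%180-90],1)
E
python3 - <<'E'
from h import *
for n in("top0","side0"):
    c=load(n); hsv=cv2.cvtColor(c["img"],cv2.COLOR_RGB2HSV); X=cloud(c); ok=c["z_map"]>0
    blue=cv2.inRange(hsv,(105,130,60),(125,255,255))>0
    print(n,"blue")
    for m,st,ce in blobs(c,blue&ok,60):
        P=X[m]; print(np.round(ce),st[4],"zmed",np.round(np.percentile(P[:,2],[5,50,95])*1000),rect(P))
        lo=m&(X[:,:,2]<.02)
        if lo.sum()>400:
            ii=np.argwhere(lo)[:,::-1]; print("  plane12",rect(ray(c,ii,.012))); 
            hi=m&(X[:,:,2]>.036)
            if hi.sum()>20: print("   bar",rect(ray(c,np.argwhere(hi)[:,::-1],.042)))
    gr=cv2.inRange(hsv,(50,120,50),(80,255,255))>0
    for m,st,ce in blobs(c,gr&ok,30):
        P=X[m]; print("green",np.round(ce),st[4],np.round(np.percentile(P[:,2],[5,50,95])*1000),rect(P))
    # rims: points at given height
    for zz in (.060,.072,.086):
        m=(abs(X[:,:,2]-zz)<.004)&ok&(hsv[:,:,1]<60)
        for b,st,ce in blobs(c,cv2.dilate(m.astype(np.uint8),np.ones((3,3)))>0,80):
            b=b&m
            print("rim",zz,np.round(ce),b.sum(),rect(X[b]))
E
```

```text
top0 blue
[301.  54.] 3309 zmed [ 38.  93. 146.] [883.   35.1 215.1  92.1  -2.5]
[344.  61.] 429 zmed [ 47.  90. 101.] [ 8.995e+02 -4.960e+01  1.892e+02  1.720e+01 -7.000e-01]
[359.  63.] 752 zmed [ 57.  71. 101.] [897.8 -82.1 188.7  35.6  -2.2]
[374.  64.] 355 zmed [61. 65. 69.] [ 871.1 -114.5   84.6   21.    -2.8]
[244. 106.] 165 zmed [ 95. 104. 112.] [752.5 154.   34.7  16.   78.9]
[326. 129.] 157 zmed [80. 90. 97.] [709.3 -12.6  33.7  15.5  81.1]
[400. 138.] 157 zmed [69. 77. 85.] [ 698.8 -163.7   35.5   16.2  -79.6]
[224. 209.] 197 zmed [ 43.  87. 112.] [542.3 189.4  46.6  12.7  80.1]
[406. 209.] 198 zmed [17. 60. 85.] [ 554.6 -177.7   47.2   13.4  -83.9]
[313. 217.] 196 zmed [29. 69. 98.] [532.1  11.9  47.2  13.1  80.4]
[629. 283.] 309 zmed [10. 16. 21.] [ 415.6 -638.7  233.8    7.3    3.3]
[145. 274.] 4283 zmed [ 8. 12. 39.] [420.3 359.8 171.8 112.5 -59.3]
  plane12 [419.9 359.  171.1 111.1 -59. ]
   bar [419.2 358.2  83.3  17.  -58.9]
[635. 275.] 415 zmed [29. 41. 56.] [ 415.7 -637.8  116.7    7.7    2.9]
[397. 271.] 401 zmed [191. 225. 229.] [ 397.4 -141.8   68.6   28.3   41
[... 5371 characters left out ...]
.072 [142. 427.] 71 [ -2.6 -60.   83.3  16.6  -2.5]
rim 0.072 [628. 445.] 146 [ 473.3 -639.   126.1    7.3    6. ]
rim 0.086 [211.  47.] 174 [769.6 685.2 195.9  97.8 -36.4]
rim 0.086 [280.  74.] 434 [806.9 455.2 337.4  62.9 -87.5]
rim 0.086 [150.  76.] 539 [568.3 696.9 203.5 139.2   3.2]
rim 0.086 [342.  77.] 60 [908.5 301.9  66.6  38.6 -26.1]
rim 0.086 [315. 148.] 600 [649.1 168.3 207.1 143.   -9.7]
rim 0.086 [246. 130.] 72 [586.9 335.5  87.7  38.2 -43.3]
rim 0.086 [253. 215.] 86 [407.8 123.8  68.   31.  -35.4]
rim 0.086 [582. 250.] 458 [ 767.5 -415.2  250.7   25.3  -87.8]
rim 0.086 [348. 291.] 84 [ 397.7 -146.6   67.2   27.9  -49.9]
rim 0.086 [126. 428.] 347 [-20.8 -47.9 115.7  35.  -23.6]
```

```bash
python3 - <<'E'
from h import *
c=load("top0"); I=c["img"][:,:,::-1]
f=lambda x,y,w,h:cv2.resize(I[y:y+h,x:x+w],(390,290),interpolation=cv2.INTER_CUBIC)
o=np.vstack([np.hstack([f(435,240,107,80),f(270,115,107,80)]),np.hstack([f(92,225,107,80),f(92,335,107,80)])])
cv2.imwrite("pics/crops0.png",o)
for n in("top0","side0"):
    c=load(n);X=cloud(c)
    for nm,a,(lo,hi) in(("basket rim",(.30,.47,-.43,-.26),(.029,.040)),("pump",(.33,.46,-.2,-.07),(.10,.225)),("pumpspout",(.33,.46,-.2,-.07),(.2,.24)),("jar",(.52,.66,.28,.4),(.09,.16)),("amber",(.35,.46,.07,.18),(.03,.22))):
        m=(c["z_map"]>0)&(X[:,:,0]>a[0])&(X[:,:,0]<a[1])&(X[:,:,1]>a[2])&(X[:,:,1]<a[3])&(X[:,:,2]>lo)&(X[:,:,2]<hi)
        print(n,nm,m.sum(),rect(X[m]),np.round(proj(c,X[m].mean(0))))
E
```

```text
top0 basket rim 381 [ 384.2 -345.3  141.3   87.1  -44.4] [[490. 294.]]
top0 pump 1091 [ 406.8 -128.3   79.7   67.9   -6.8] [[387. 274.]]
top0 pumpspout 348 [ 394.8 -139.1   70.3   20.3   27.6] [[399. 272.]]
top0 jar 1660 [604.7 357.5  89.1  85.3   1.3] [[138. 175.]]
top0 amber 1309 [415.8 140.9  68.2  62.3 -42.8] [[244. 270.]]
side0 basket rim 556 [ 384.5 -348.7  140.9   88.   -44.6] [[433. 378.]]
side0 pump 1584 [ 399.7 -144.6   73.9   67.8   40.7] [[350. 267.]]
side0 pumpspout 319 [ 394.6 -142.5   70.4   20.    26.9] [[351. 241.]]
side0 jar 843 [603.4 353.   89.6  82.9 -49.5] [[246. 117.]]
side0 amber 2129 [415.1 131.3  67.9  53.8 -21.7] [[250. 200.]]
```

View pics/crops0.png

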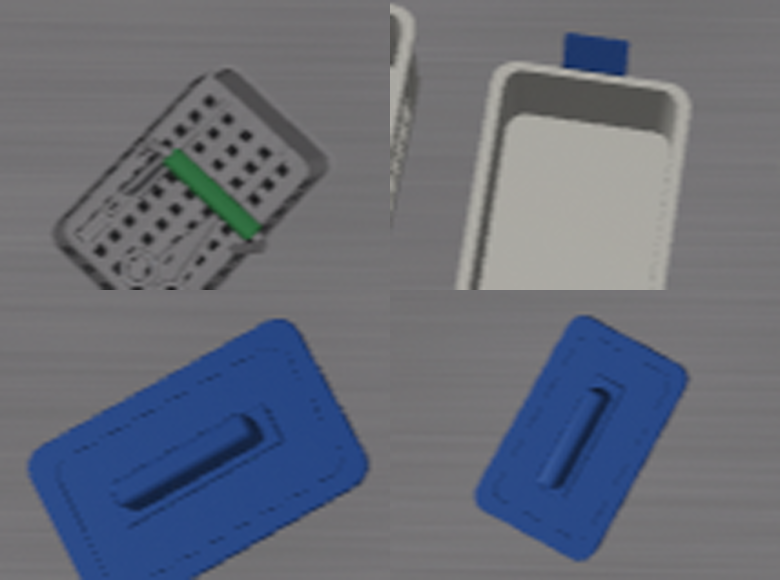

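```bash
python3 -m inch '[0,0.07,0,-0.02,-0.01,-0.03,0.0878, 0,0.19,0,-0.052,-0.03,-0.076,0.0878, 0,0.31,0,-0.087,-0.05,-0.126,0.0878, 0,0.44,0,-0.122,-0.06,-0.177,0.0878, 0,0.57,0,-0.156,-0.06,-0.227,0.0878, 0,0.69,0,-0.191,-0.06,-0.278,0.0878, 0,0.81,0,-0.223,-0.06,-0.325,0.0878, 0,0.9,0,-0.248,-0.06,-0.361,0.0878]'
```

```text
t: 1.1
tool_pos: [0.4631, 0.1993, 0.2822]
tcp_rot: [[0.954, -0.001, -0.3], [0.3, -0.0, 0.954], [-0.001, -1.0, -0.0]]
contact_force: [0.5, 0.9, -0.1]
opening: 0.0877
```

```bash
python3 -m inch '[0,0.07,0,-0.015,0,-0.032,0.0878, 0,0.18,0,-0.04,0,-0.084,0.0878, 0,0.3,0,-0.067,0,-0.139,0.0878, 0,0.43,0,-0.094,0,-0.195,0.0878, 0,0.55,0,-0.12,0,-0.251,0.0878, 0,0.67,0,-0.147,0,-0.306,0.0878, 0,0.78,0,-0.172,0,-0.358,0.0878, 0,0.87,0,-0.191,0,-0.398,0.0878]'; python3 - <<'E'
from workcell import sensors
import numpy as np
s=sensors.get_state();R=s["tcp_rot"];R=np.array(R);psi=np.degrees(np.arctan2(R[1,0],R[0,0]))
print(psi,np.round(s["q"],1)); print("shift",R.T@(np.array([.3835,-.347,.034])-s["tool_pos"]),"rot y",np.radians(psi+45))
E
```

```text
t: 2.1
tool_pos: [0.4004, -0.2379, 0.2821]
tcp_rot: [[0.844, -0.001, 0.536], [-0.536, 0.0, 0.844], [-0.001, -1.0, -0.0]]
contact_force: [0.5, 0.1, -1.0]
opening: 0.0881
-32.412509647063544 [-34.9 -14.1  82.8  -0.  111.4  -2.5]
shift [ 0.04433729  0.24812781 -0.1011209 ] rot y 0.21969315122176425
```

```bash
python3 -m inch '[0,0.1,0,0.02,0.01,-0.045,0.0878, 0,0.22,0,0.044,0.03,-0.101,0.0878, 0,0.22,0,0.044,0.07,-0.101,0.0878, 0,0.22,0,0.044,0.12,-0.101,0.0878, 0,0.22,0,0.044,0.165,-0.101,0.0878, 0,0.22,0,0.044,0.19,-0.101,0.06, 0,0.22,0,0.044,0.205,-0.101,0.06, 0,0.22,0,0.044,0.205,-0.101,0.06]' 30; python3 - <<'E'
from h import *
s=sensors.get_state();R=np.array(s["tcp_rot"]);psi=np.degrees(np.arctan2(R[1,0],R[0,0]))
print(psi,"shift",R.T@(np.array([.3835,-.347,.034])-s["tool_pos"]))
a=cap("top","top1")["img"][220:340,420:560];b=cap("side","side1")["img"][300:430,360:500]
cv2.imwrite("pics/c1.png",np.hstack([cv2.resize(a,(390,334)),cv2.resize(b,(390,334))])[:,:,::-1])
E
```

```text
t: 3.1
tool_pos: [0.3844, -0.3443, 0.0767]
tcp_rot: [[0.71, -0.001, 0.704], [-0.704, 0.001, 0.71], [-0.002, -1.0, 0.0]]
contact_force: [0.3, 0.4, -0.1]
opening: 0.0618
-44.74392012100984 shift [ 0.00131424  0.04271767 -0.00258615]
```

View pics/c1.png

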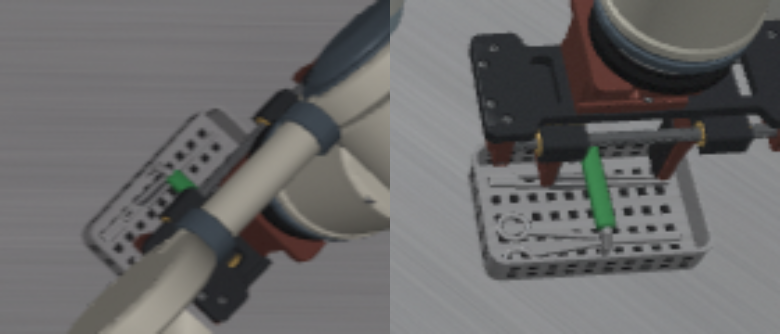

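```bash
python3 -m inch '[0,0,0,0.001,0.02,-0.002,0.06, 0,0,0,0.001,0.036,-0.002,0.06, 0,0,0,0.001,0.0425,-0.002,0.06, 0,0,0,0.001,0.0425,-0.002,0.03, 0,0,0,0.001,0.0425,-0.002,0.005, 0,0,0,0.001,0.0425,-0.002,0.005, 0,0,0,0.001,0.0425,-0.002,0.005, 0,0,0,0.001,0.0425,-0.002,0.005]' 30; python3 - <<'E'
from h import *
b=cap("side","side2")["img"][300:430,360:500]
cv2.imwrite("pics/c2.png",cv2.resize(b,(560,520))[:,:,::-1])
E
```

```text
t: 4.2
tool_pos: [0.3842, -0.3469, 0.0354]
tcp_rot: [[0.71, 0.0, 0.704], [-0.704, -0.0, 0.71], [0.0, -1.0, -0.0]]
contact_force: [-0.6, 0.7, -0.3]
opening: 0.0133
```

View pics/c2.png

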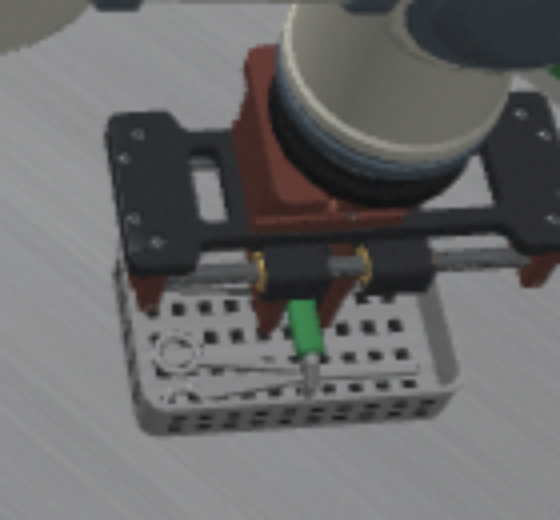

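```bash
python3 -m inch '[0,0,0,0,0,0,0.005, 0,0,0,0,-0.006,0,0.005, 0,0,0,0,-0.018,0,0.005, 0,0,0,0,-0.035,0,0.005, 0,0,0,0,-0.055,0,0.005, 0,0,0,0,-0.075,0,0.005, 0,0,0,0,-0.088,0,0.005, 0,0,0,0,-0.092,0,0.005]' 45; python3 - <<'E'
from h import *
b=cap("side","side3")["img"][220:430,340:560]
cv2.imwrite("pics/c3.png",cv2.resize(b,(600,572))[:,:,::-1])
E
```

```text
t: 5.25
tool_pos: [0.3845, -0.3472, 0.1286]
tcp_rot: [[0.71, 0.001, 0.704], [-0.704, -0.001, 0.71], [0.002, -1.0, -0.0]]
contact_force: [0.1, -0.3, -1.7]
opening: 0.0114
```

View pics/c3.png

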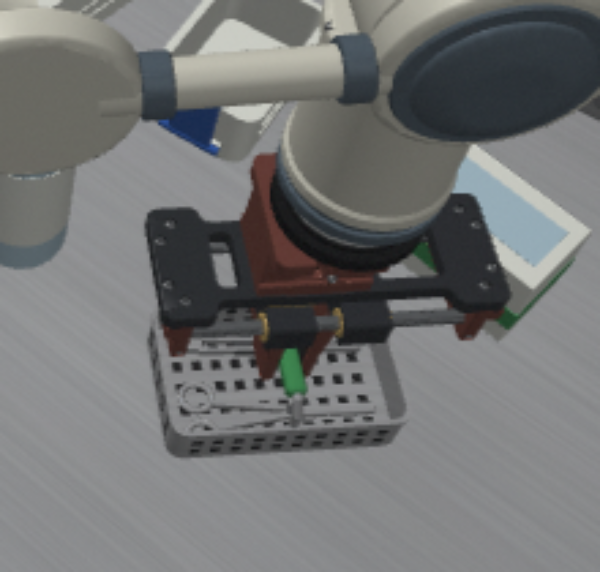

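```bash
python3 -m inch '[0,0,0,0,-0.015,0,0.005, 0,0,0,0,-0.04,0,0.005, 0,0,0,0,-0.07,0,0.005, 0,0,0,0,-0.1,0.003,0.005, 0,0,0,-0.001,-0.125,0.01,0.005, 0,-0.02,0,-0.004,-0.142,0.025,0.005, 0,-0.05,0,-0.009,-0.15,0.05,0.005, 0,-0.1,0,-0.015,-0.15,0.085,0.005]' 45; python3 -m inch '[0,-0.06,0,-0.007,0,0.04,0.005, 0,-0.13,0,-0.015,0,0.08,0.005, 0,-0.2,0,-0.023,0,0.12,0.005, 0,-0.28,0,-0.031,0,0.16,0.005, 0,-0.36,0,-0.039,0,0.2,0.005, 0,-0.44,0,-0.046,0,0.24,0.005, 0,-0.51,0,-0.052,0,0.275,0.005, 0,-0.54,0,-0.057,0,0.3,0.005]'; python3 - <<'E'
from h import *
b=cap("side","side4");b=cap("top","top4")
s=sensors.get_state();R=np.array(s["tcp_rot"]);psi=np.degrees(np.arctan2(R[1,0],R[0,0]))
print(psi,"shift",R.T@(np.array([.621,-.001,.275])-s["tool_pos"]),s["q"])
E
```

```text
t: 6.3
tool_pos: [0.4338, -0.2751, 0.2779]
tcp_rot: [[0.778, 0.001, 0.629], [-0.629, -0.0, 0.778], [0.001, -1.0, 0.0]]
contact_force: [0.2, -0.2, -2.1]
opening: 0.0116
t: 7.3
tool_pos: [0.5782, -0.0046, 0.2765]
tcp_rot: [[0.991, -0.002, 0.137], [-0.137, 0.0, 0.991], [-0.002, -1.0, 0.0]]
contact_force: [0.1, -0.8, -2.0]
opening: 0.0117
-7.800958155808356 shift [0.04188256 0.00096752 0.00867221] [-3.79114285e+00  2.98787229e+00  6.74083743e+01  5.91188395e-02
  1.09724590e+02  4.02976030e+00]
```

View pics/side4.png

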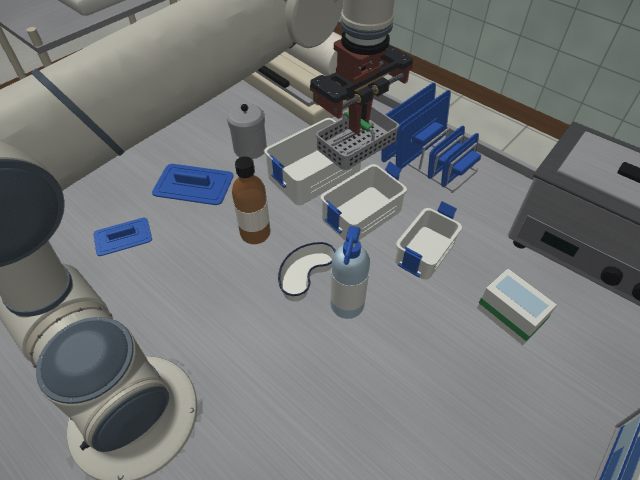

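View pics/top4.png

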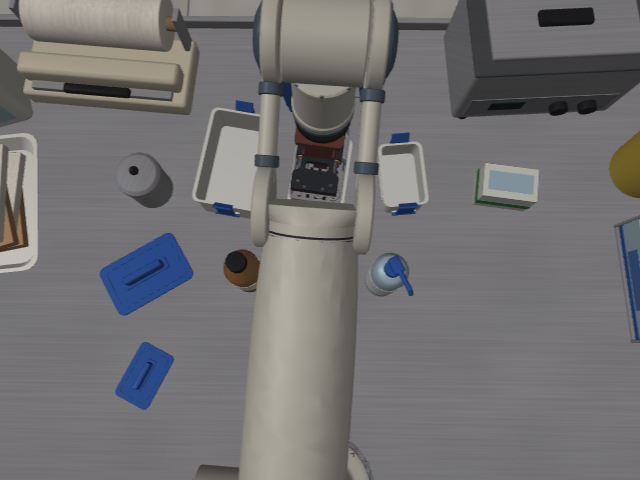

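```bash
cat > m.py <<'E'
from h import *
def basket(n):
    c=load(n);X=cloud(c);s=sensors.get_state();p=np.array(s["tool_pos"]);R=np.array(s["tcp_rot"])
    L=(X-p)@R; ok=c["z_map"]>0
    # basket rim: tool y = up to down; rim at y = .015-... below TCP
    m=ok&(abs(L[:,:,0])<.085)&(abs(L[:,:,2])<.06)&(L[:,:,1]>.0)&(L[:,:,1]<.05)
    Q=L[m]
    print(n,m.sum(),"x",np.percentile(Q[:,0],[.5,99.5]),"z",np.percentile(Q[:,2],[.5,99.5]),"y",np.percentile(Q[:,1],[1,50,99]))
    print(rect(Q[:,[0,2]]))
    hsv=cv2.cvtColor(c["img"],cv2.COLOR_RGB2HSV); g=(cv2.inRange(hsv,(50,120,50),(80,255,255))>0)&ok&(abs(L).max(2)<.1)
    Q=L[g]; print("green",g.sum(),Q.min(0),Q.max(0)) if g.any() else 0
def tub(n):
    c=load(n);X=cloud(c);hsv=cv2.cvtColor(c["img"],cv2.COLOR_RGB2HSV)
    m=(abs(X[:,:,2]-.072)<.004)&(c["z_map"]>0)&(hsv[:,:,1]<60)&(abs(X[:,:,0]-.62)<.12)&(abs(X[:,:,1])<.08)
    print(n,"tub",m.sum(),rect(X[m]))
E
python3 - <<'E'
from m import *
basket("side4"); tub("side4"); tub("top4"); tub("side0"); tub("top0")
E
```

```text
side4 2787 x [-0.07062941  0.06934131] z [-0.04574768  0.04024493] y [0.00118366 0.02400668 0.03597509]
[-1.000e-01 -2.600e+00  1.431e+02  8.840e+01 -1.000e+00]
green 88 [-0.00762367 -0.02464796 -0.03393428] [ 0.0068004  -0.01458723  0.0272379 ]
side4 tub 586 [621.1  -3.2 173.9 117.1  -7.9]
top4 tub 194 [ 6.308e+02 -6.000e-01  1.399e+02  1.140e+02 -7.700e+00]
side0 tub 572 [621.2  -3.3 174.6 116.5  -7.8]
top0 tub 713 [618.    1.2 177.9 113.9  -8. ]
```

```bash
python3 -m inch '[0,0,0,0.015,0,0.003,0.005, 0,0,0,0.032,0.005,0.007,0.005, 0,0,0,0.0423,0.02,0.0092,0.005, 0,0,0,0.0423,0.045,0.0092,0.005, 0,0,0,0.0423,0.075,0.0092,0.005, 0,0,0,0.0423,0.1,0.0092,0.005, 0,0,0,0.0423,0.118,0.0092,0.005, 0,0,0,0.0423,0.123,0.0092,0.005]' 45; python3 - <<'E'
from m import *
b=cap("side","side5");
s=sensors.get_state();R=np.array(s["tcp_rot"]);psi=np.degrees(np.arctan2(R[1,0],R[0,0]))
print(psi,"shift",R.T@(np.array([.6215,-.0005,.04])-s["tool_pos"]))
basket("side5"); tub("side5")
cv2.imwrite("pics/c5.png",cv2.resize(b["img"][80:280,240:500],(780,600))[:,:,::-1])
E
```

```text
t: 8.4
tool_pos: [0.6202, -0.0039, 0.1522]
tcp_rot: [[0.99, -0.003, 0.141], [-0.141, 0.0, 0.99], [-0.003, -1.0, -0.0]]
contact_force: [1.4, 0.3, -2.4]
opening: 0.0119
-8.088268493666504 shift [0.00073571 0.11266228 0.00349053]
side5 2182 x [-0.07121989  0.06887398] z [-0.04528608  0.040635  ] y [0.00171405 0.02683053 0.03702994]
[ -0.7  -1.6 142.8  88.8  -0.2]
green 62 [-0.00885787 -0.02283281 -0.03107267] [ 0.00472324 -0.01333442  0.02615383]
side5 tub 378 [620.8  -3.4 175.5 116.2  -7.8]
```

View pics/c5.png

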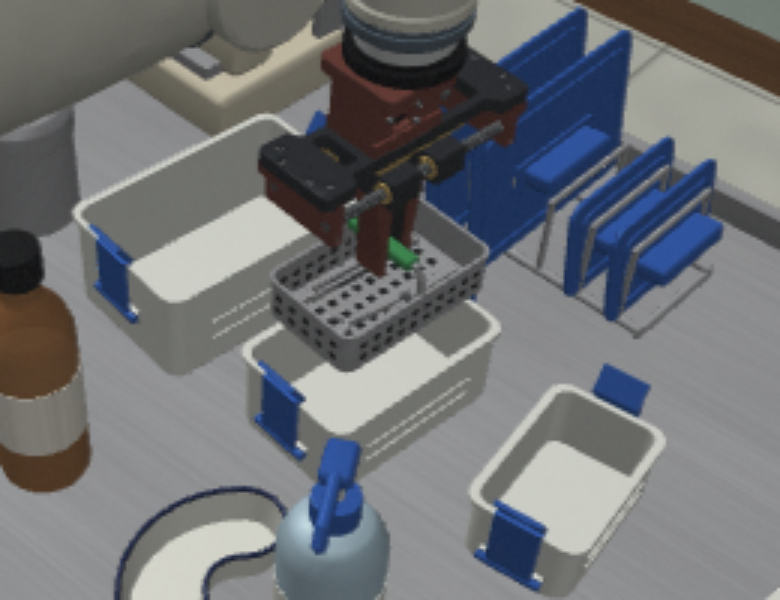

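```bash
python3 -m inch '[0,0,0,0.0005,0,0.003,0.005, 0,0,0,0.0005,0.01,0.003,0.005, 0,0,0,0.0005,0.025,0.003,0.005, 0,0,0,0.0005,0.042,0.003,0.005, 0,0,0,0.0005,0.06,0.003,0.005, 0,0,0,0.0005,0.077,0.003,0.005, 0,0,0,0.0005,0.087,0.003,0.005, 0,0,0,0.0005,0.09,0.003,0.005]' 45; python3 - <<'E'
from m import *
b=cap("side","side6");
s=sensors.get_state();R=np.array(s["tcp_rot"]);psi=np.degrees(np.arctan2(R[1,0],R[0,0]))
print(psi,"shift",R.T@(np.array([.6213,-.001,.04])-s["tool_pos"]),s["contact_force"])
basket("side6"); tub("side6")
cv2.imwrite("pics/c6.png",cv2.resize(b["img"][80:280,240:500],(780,600))[:,:,::-1])
E
```

```text
t: 9.45
tool_pos: [0.6216, -0.0009, 0.0631]
tcp_rot: [[0.99, -0.001, 0.141], [-0.141, 0.0, 0.99], [-0.001, -1.0, -0.0]]
contact_force: [-0.1, 0.5, -1.6]
opening: 0.0115
-8.078966971060103 shift [-0.00049889  0.02345885 -0.00020757] [ 0.89913017  0.58043328 -2.98470732]
side6 2236 x [-0.08389353  0.08265276] z [-0.05776712  0.0488592 ] y [0.00092543 0.02701959 0.04787576]
[ -0.4  -4.3 168.4 109.3  -0.4]
green 48 [-0.00780308 -0.02311297 -0.03173757] [ 0.00387662 -0.01507349  0.01865611]
side6 tub 424 [621.7  -3.6 176.4 116.   -8.3]
```

View pics/c6.png

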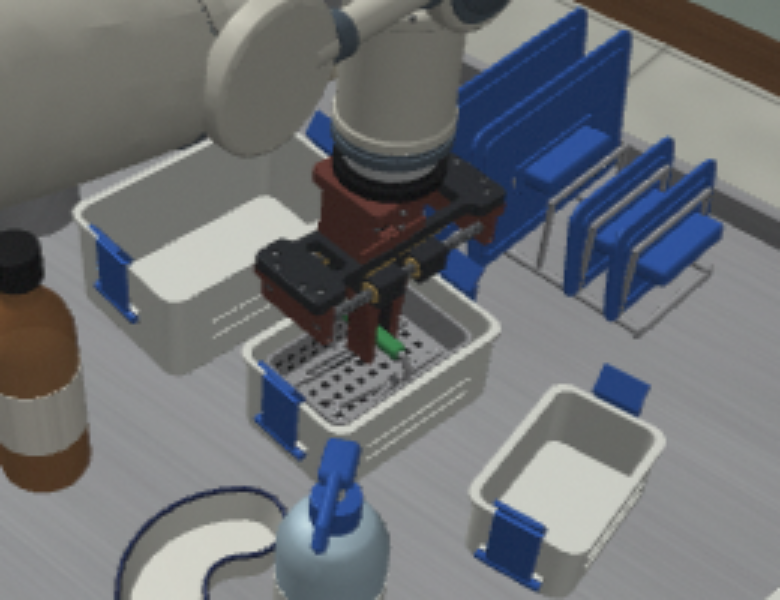

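```bash
python3 -m inch '[0,0,0,0,0.007,0,0.005, 0,0,0,0,0.014,0,0.005, 0,0,0,0,0.019,0,0.005, 0,0,0,0,0.022,0,0.005, 0,0,0,0,0.0235,0,0.005, 0,0,0,0,0.0245,0,0.005, 0,0,0,0,0.0245,0,0.005]' 45
```

```text
t: 10.38
tool_pos: [0.622, -0.0009, 0.0397]
tcp_rot: [[0.99, 0.0, 0.141], [-0.141, -0.0, 0.99], [0.0, -1.0, -0.0]]
contact_force: [0.5, -0.2, -2.2]
opening: 0.0114
```

```bash
python3 -m inch '[0,0,0,0,0.001,0,0.005, 0,0,0,0,0.002,0,0.005, 0,0,0,0,0.002,0,0.005]' 45; python3 - <<'E'
from m import *
print(np.round(sensors.get_state()["contact_force"],1))
E
```

```text
t: 10.75
tool_pos: [0.6222, -0.0009, 0.0394]
tcp_rot: [[0.99, 0.001, 0.14], [-0.14, -0.0, 0.99], [0.001, -1.0, 0.0]]
contact_force: [-3.8, -0.2, 5.6]
opening: 0.0116
[-3.8 -0.2  5.6]
```

```bash
python3 -m inch '[0,0,0,0,-0.001,0,0.05, 0,0,0,0,-0.001,0,0.05, 0,0,0,0,-0.001,0,0.05, 0,0,0,0,-0.02,0,0.05, 0,0,0,0,-0.06,0,0.05, 0,0,0,0,-0.11,0,0.05, 0,0,0,0,-0.17,0,0.05, 0,0,0,0,-0.23,0,0.05]' 45; python3 - <<'E'
from m import *
b=cap("side","side7")
cv2.imwrite("pics/c7.png",cv2.resize(b["img"][130:260,280:450],(780,596))[:,:,::-1])
E
```

```text
t: 11.75
tool_pos: [0.6216, -0.0009, 0.2712]
tcp_rot: [[0.99, 0.002, 0.141], [-0.141, -0.0, 0.99], [0.002, -1.0, 0.0]]
contact_force: [1.0, -0.2, -0.6]
opening: 0.0502
```

View pics/c7.png

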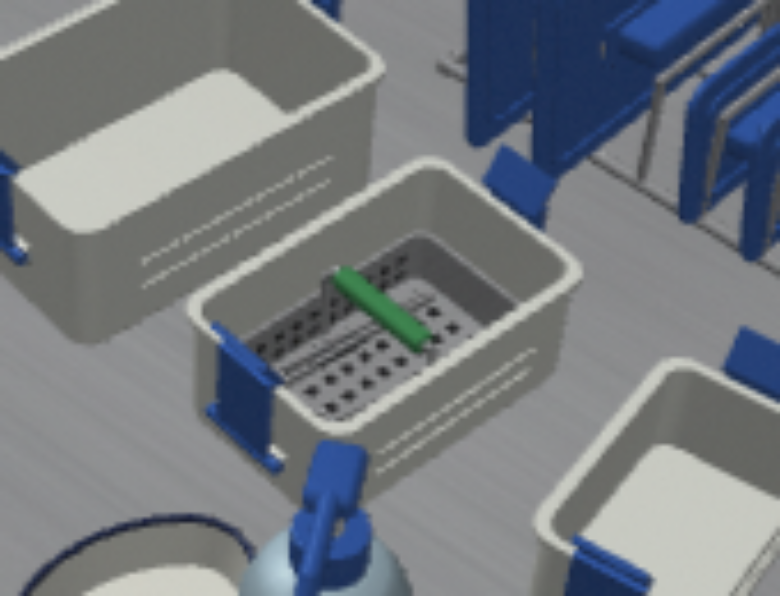

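```bash
python3 -m inch '[0,-0.05,0,-0.018,0,0.024,0.05, 0,-0.13,0,-0.05,0,0.065,0.05, 0,-0.23,0,-0.085,0,0.11,0.05, 0,-0.33,0,-0.122,0,0.158,0.05, 0,-0.43,0,-0.16,0,0.206,0.05, 0,-0.53,0,-0.197,0,0.255,0.05, 0,-0.62,0,-0.23,0,0.298,0.05, 0,-0.68,0,-0.251,0,0.325,0.05]' 45; python3 - <<'E'
from m import *
b=cap("side","side8"); a=cap("top","top8")
s=sensors.get_state();R=np.array(s["tcp_rot"]);psi=np.degrees(np.arctan2(R[1,0],R[0,0]))
print(psi,"shift",R.T@(np.array([.4193,.356,.015])-s["tool_pos"]))
for n in("top8","side8"):
    tub(n); c=load(n);X=cloud(c);hsv=cv2.cvtColor(c["img"],cv2.COLOR_RGB2HSV)
    g=(cv2.inRange(hsv,(50,120,50),(80,255,255))>0)&(X[:,:,1]>-.2)&(c["z_map"]>0)
    ii=np.argwhere(g)[:,::-1]; print("green",g.sum(),rect(ray(c,ii,.062)),X[g][:,2].max())
    m=(abs(X[:,:,2]-.038)<.004)&(c["z_map"]>0)&(abs(X[:,:,0]-.62)<.075)&(abs(X[:,:,1])<.05)
    print("rim38",m.sum(),rect(X[m]))
cv2.imwrite("pics/c8.png",np.hstack([cv2.resize(a["img"][120:230,275:365],(390,476)),cv2.resize(b["img"][100:230,110:250],(390,476))])[:,:,::-1])
E
```

```text
t: 12.8
tool_pos: [0.4175, 0.3582, 0.269]
tcp_rot: [[0.856, 0.001, -0.517], [0.517, 0.001, 0.856], [0.002, -1.0, 0.001]]
contact_force: [-0.1, 0.3, 0.6]
opening: 0.0501
31.20353998198709 shift [ 7.26284918e-05  2.53725783e-01 -3.74745811e-03]
top8 tub 719 [617.8   1.3 178.9 114.   -8. ]
green 154 [6.191e+02 5.000e-01 5.880e+01 1.180e+01 8.170e+01] 0.06560178060206168
rim38 298 [625.9   4.  151.   92.7  -7.9]
side8 tub 565 [620.5  -3.3 177.3 117.2  -8. ]
green 119 [617.1  -5.1  60.4  14.   82.2] 0.06441207836283647
rim38 198 [6.204e+02 5.000e-01 1.492e+02 9.910e+01 9.000e-01]
```

View pics/c8.png

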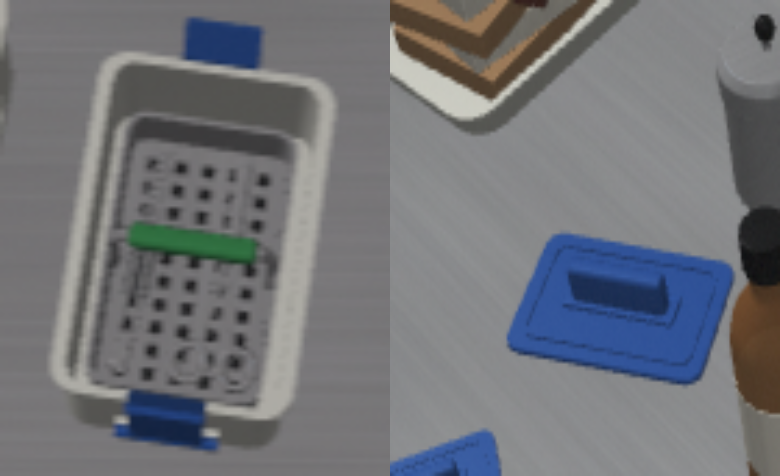

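```bash
python3 -m inch '[0,0,0,0,0.03,-0.001,0.05, 0,0,0,0,0.075,-0.003,0.05, 0,0,0,0,0.125,-0.0037,0.05, 0,0,0,0,0.17,-0.0037,0.05, 0,0,0,0,0.205,-0.0037,0.05, 0,0,0,0,0.225,-0.0037,0.05, 0,0,0,0,0.235,-0.0037,0.05, 0,0,0,0,0.235,-0.0037,0.05]' 40; python3 - <<'E'
from m import *
b=cap("side","side9"); a=cap("top","top9")
s=sensors.get_state();R=np.array(s["tcp_rot"])
print("shift",R.T@(np.array([.4193,.356,.015])-s["tool_pos"]))
cv2.imwrite("pics/c9.png",np.hstack([cv2.resize(a["img"][210:330,90:210],(390,390)),cv2.resize(b["img"][100:230,110:250],(390,390))])[:,:,::-1])
E
```

```text
t: 13.9
tool_pos: [0.4215, 0.353, 0.0332]
tcp_rot: [[0.858, 0.001, -0.513], [0.513, 0.0, 0.858], [0.001, -1.0, -0.0]]
contact_force: [-0.2, -0.8, 0.5]
opening: 0.0502
shift [-0.00096865  0.01930382  0.00346053]
```

View pics/c9.png

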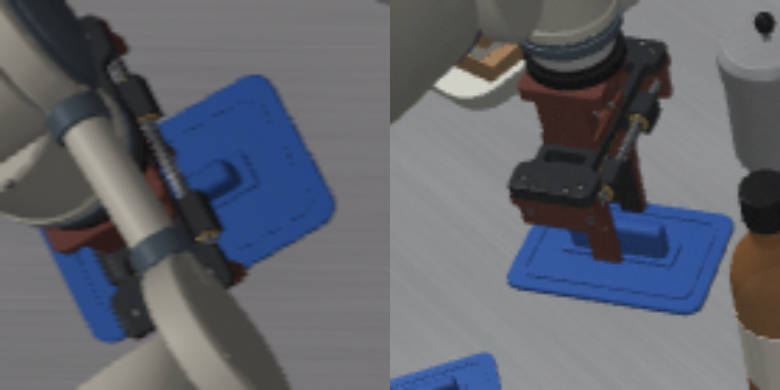

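```bash
python3 -m inch '[0,0,0,-0.001,0.01,0.0035,0.05, 0,0,0,-0.001,0.018,0.0035,0.05, 0,0,0,-0.001,0.018,0.0035,0.05, 0,0,0,-0.001,0.018,0.0035,0.03, 0,0,0,-0.001,0.018,0.0035,0.01, 0,0,0,-0.001,0.018,0.0035,0.01, 0,0,0,-0.001,0.018,0.0035,0.01, 0,0,0,-0.001,0.018,0.0035,0.01]' 55
```

```text
t: 15.0
tool_pos: [0.4187, 0.3556, 0.0149]
tcp_rot: [[0.858, 0.001, -0.513], [0.513, 0.0, 0.858], [0.001, -1.0, 0.0]]
contact_force: [1.1, 0.2, 1.2]
opening: 0.0159
```

```bash
python3 -m inch '[0,0,0,0,-0.005,0,0.01, 0,0,0,0,-0.02,0,0.01, 0,0,0,0,-0.05,0,0.01, 0,0,0,0,-0.09,0,0.01, 0,0,0,0,-0.135,0,0.01, 0,0,0,0,-0.18,0,0.01, 0,0,0,0,-0.225,0,0.01, 0,0,0,0,-0.255,0,0.01]' 55; python3 - <<'E'
from m import *
b=cap("side","side10")
s=sensors.get_state();R=np.array(s["tcp_rot"]);psi=np.degrees(np.arctan2(R[1,0],R[0,0]))
print(psi,"shift",R.T@(np.array([.621,-.001,.27])-s["tool_pos"]),s["q"])
cv2.imwrite("pics/c10.png",cv2.resize(b["img"][0:230,60:310],(600,552))[:,:,::-1])
E
```

```text
t: 16.0
tool_pos: [0.4184, 0.3555, 0.2736]
tcp_rot: [[0.858, 0.003, -0.513], [0.513, 0.002, 0.858], [0.004, -1.0, 0.0]]
contact_force: [0.3, 0.5, -1.2]
opening: 0.016
30.88472801235577 shift [-0.00985697  0.0070586  -0.41001297] [ 3.68010855e+01 -1.99540597e+00  7.22686639e+01  1.60255278e-03
  1.09203540e+02  5.91663983e+00]
```

View pics/c10.png

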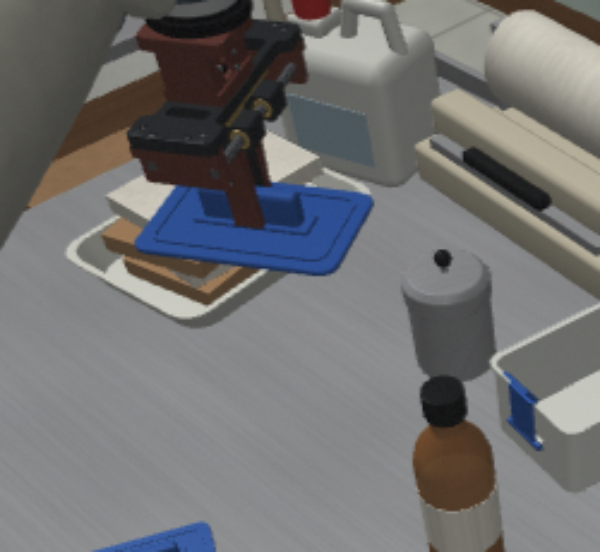

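```bash
python3 -m inch '[0,-0.04,0,0,0,-0.02,0.01, 0,-0.13,0,-0.002,0,-0.06,0.01, 0,-0.25,0,-0.004,0,-0.11,0.01, 0,-0.38,0,-0.005,0,-0.165,0.01, 0,-0.52,0,-0.006,0,-0.22,0.01, 0,-0.65,0,-0.008,0,-0.275,0.01, 0,-0.77,0,-0.009,0,-0.33,0.01, 0,-0.85,0,-0.01,0,-0.38,0.01]' 55; python3 - <<'E'
from m import *
s=sensors.get_state();R=np.array(s["tcp_rot"]);psi=np.degrees(np.arctan2(R[1,0],R[0,0]))
print(psi,"shift",R.T@(np.array([.621,-.001,.17])-s["tool_pos"]),np.radians(psi-82))
E
```

```text
t: 17.05
tool_pos: [0.6053, 0.0224, 0.2694]
tcp_rot: [[0.178, -0.0, -0.984], [0.984, 0.0, 0.178], [-0.0, -1.0, 0.0]]
contact_force: [0.4, 0.4, -1.7]
opening: 0.0158
79.73420279899686 shift [-0.0202077   0.09940993 -0.01965981] -0.039545621339976536
```

```bash
python3 -m inch '[0,-0.02,0,-0.01,0.005,-0.01,0.01, 0,-0.04,0,-0.018,0.02,-0.018,0.01, 0,-0.04,0,-0.02,0.04,-0.02,0.01, 0,-0.04,0,-0.02,0.065,-0.02,0.01, 0,-0.04,0,-0.02,0.085,-0.02,0.01, 0,-0.04,0,-0.02,0.1,-0.02,0.01, 0,-0.04,0,-0.02,0.1,-0.02,0.01]' 55; cat >> m.py <<'E'
def lid(n,zoff=.0149):
    c=load(n);X=cloud(c);s=sensors.get_state();p=np.array(s["tool_pos"]);R=np.array(s["tcp_rot"]);L=(X-p)@R
    hsv=cv2.cvtColor(c["img"],cv2.COLOR_RGB2HSV); b=(cv2.inRange(hsv,(105,120,40),(125,255,255))>0)&(c["z_map"]>0)
    m=b&(abs(L[:,:,1]-(zoff-.0095))<.006)&(abs(L[:,:,0])<.075)&(abs(L[:,:,2])<.105)
    print(n,"lid",m.sum(),"tool(x,z)",rect(L[m][:,[0,2]]),"world",rect(X[m]),"z",np.percentile(X[m][:,2],[5,50,95]))
    from numpy.linalg import lstsq
    A=np.c_[X[m][:,:2],np.ones(m.sum())]; print("slope",np.round(lstsq(A,X[m][:,2],rcond=None)[0],3))
E
python3 - <<'E'
from m import *
b=cap("side","side11"); a=cap("top","top11")
s=sensors.get_state();R=np.array(s["tcp_rot"]);psi=np.degrees(np.arctan2(R[1,0],R[0,0]))
print(psi,s["tool_pos"])
for n in("side11","top11"): lid(n); tub(n)
cv2.imwrite("pics/c11.png",np.hstack([cv2.resize(a["img"][100:250,260:380],(380,475)),cv2.resize(b["img"][100:260,280:430],(400,475))])[:,:,::-1])
E
```

```text
t: 17.92
tool_pos: [0.6201, 0.0013, 0.1679]
tcp_rot: [[0.141, -0.003, -0.99], [0.99, 0.0, 0.141], [-0.0, -1.0, 0.003]]
contact_force: [0.3, -0.2, -1.4]
opening: 0.0155
81.88682433578214 [0.62108225 0.00110503 0.17032677]
side11 lid 2179 tool(x,z) [ -3.6   3.1 175.1 114.2  89.7] world [617.5  -2.  175.1 114.2  -8.4] z [0.16140175 0.16376255 0.16690168]
slope [-0.002  0.003  0.165]
side11 tub 405 [620.7  -4.9 175.2 116.3 -10.2]
top11 lid 1662 tool(x,z) [  3.8  -8.8 139.2 113.1 -85.3] world [630.3   3.6 139.2 113.1  -3.4] z [0.16285474 0.16559525 0.168773  ]
slope [-0.008 -0.     0.171]
top11 tub 7 [601.6 -53.3  21.    1.2  -7.5]
```

View pics/c11.png

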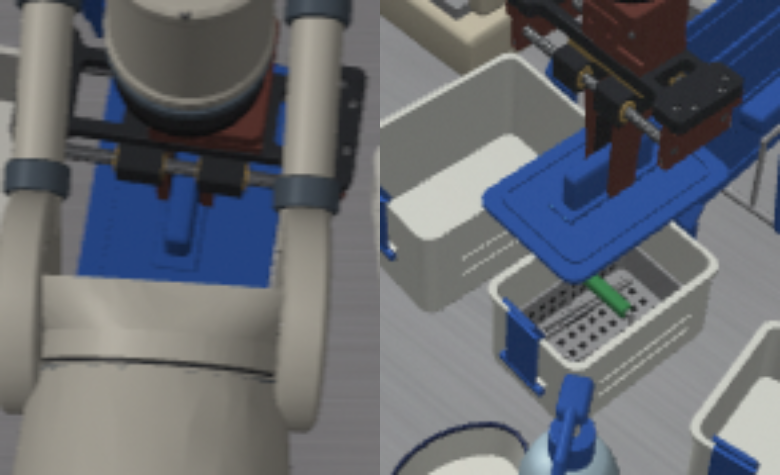

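```bash
python3 -m inch '[0,0,0,-0.0008,0.01,-0.0037,0.01, 0,0,0,-0.0008,0.022,-0.0037,0.01, 0,0,0,-0.0008,0.034,-0.0037,0.01, 0,0,0,-0.0008,0.043,-0.0037,0.01, 0,0,0,-0.0008,0.047,-0.0037,0.01, 0,0,0,-0.0008,0.047,-0.0037,0.01]' 55
python3 - <<'E'
from m import *
b=cap("side","side12")
s=sensors.get_state();R=np.array(s["tcp_rot"]);psi=np.degrees(np.arctan2(R[1,0],R[0,0]))
print(psi,s["tool_pos"])
for n in("side12",): lid(n); tub(n)
cv2.imwrite("pics/c12.png",cv2.resize(b["img"][100:260,280:450],(740,600*16*17//(16*17)),interpolation=cv2.INTER_CUBIC)[:,:,::-1])
E
```

```text
t: 18.77
tool_pos: [0.6244, -0.0004, 0.1223]
tcp_rot: [[0.141, -0.0, -0.99], [0.99, 0.0, 0.141], [-0.0, -1.0, 0.0]]
contact_force: [-0.4, -0.5, -1.5]
opening: 0.0157
81.8773035260818 [ 6.24533678e-01 -3.60450930e-04  1.22837525e-01]
side12 lid 2029 tool(x,z) [ -3.2   2.6 174.  114.1 -89.9] world [621.5  -3.2 174.  114.1  -8. ] z [0.11564705 0.1181065  0.12110753]
slope [0.001 0.002 0.118]
side12 tub 337 [620.6  -3.9 176.3 115.9  -9.1]
```

View pics/c12.png

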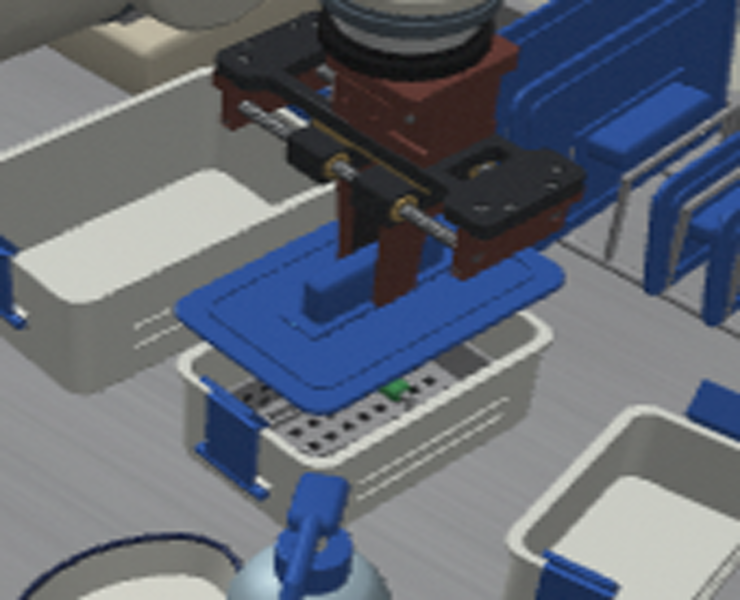

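```bash
python3 -m inch '[0,0,0,0,0.007,0,0.01, 0,0,0,0,0.014,0,0.01, 0,0,0,0,0.02,0,0.01, 0,0,0,0,0.023,0,0.01, 0,0,0,0,0.023,0,0.01]' 60
python3 - <<'E'
from m import *
b=cap("side","side13")
s=sensors.get_state()
print(s["tool_pos"],s["contact_force"],s["wrist_torque"])
for n in("side13",): lid(n); tub(n)
cv2.imwrite("pics/c13.png",cv2.resize(b["img"][100:260,280:450],(740,600),interpolation=cv2.INTER_CUBIC)[:,:,::-1])
E
```

```text
t: 19.45
tool_pos: [0.6243, -0.0004, 0.0992]
tcp_rot: [[0.141, -0.001, -0.99], [0.99, 0.0, 0.141], [-0.0, -1.0, 0.001]]
contact_force: [0.5, 0.4, -1.9]
opening: 0.0155
[ 6.24448557e-01 -3.51741564e-04  9.95825834e-02] [ 0.36336725  0.67650545 -2.12022394] [-0.01506896 -0.03006404 -0.01031026]
side13 lid 1983 tool(x,z) [ -4.3   7.4 182.7 113.9  89.3] world [616.5  -3.5 182.7 113.9  -8.8] z [0.09245541 0.09500829 0.09789333]
slope [-0.     0.001  0.095]
side13 tub 293 [595.2 -34.8 192.5  94.5 -40.4]
```

View pics/c13.png

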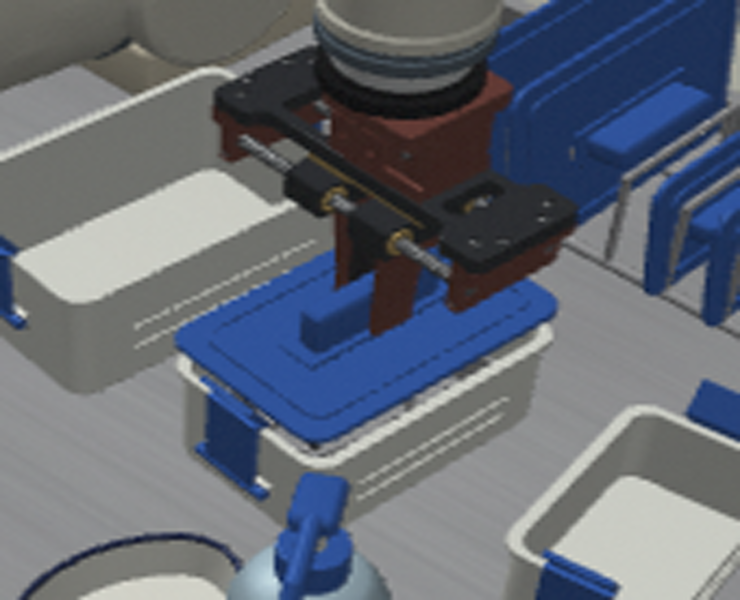

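```bash
python3 -m inch '[0,0,0,0,0.003,0,0.01, 0,0,0,0,0.006,0,0.01, 0,0,0,0,0.009,0,0.01, 0,0,0,0,0.009,0,0.01]' 60
python3 - <<'E'
from m import *
s=sensors.get_state()
print(s["tool_pos"],s["contact_force"],s["wrist_torque"])
E
```

```text
t: 20.0
tool_pos: [0.6251, -0.0004, 0.0919]
tcp_rot: [[0.141, 0.002, -0.99], [0.99, -0.0, 0.141], [0.0, -1.0, -0.002]]
contact_force: [-1.1, -0.6, 4.5]
opening: 0.016
[ 6.25104600e-01 -4.03152723e-04  9.18798213e-02] [-1.12009009 -0.62086147  4.53183385] [ 0.00099754 -0.01467742 -0.02562614]
```

```bash
python3 -m inch '[0,0,0,0,0.002,0,0.01, 0,0,0,0,0.004,0,0.01, 0,0,0,0,0.005,0,0.01, 0,0,0,0,0.005,0,0.01]' 60
python3 - <<'E'
from m import *
s=sensors.get_state()
print(s["tool_pos"],s["contact_force"],s["wrist_torque"])
b=cap("side","side14")
cv2.imwrite("pics/c14.png",cv2.resize(b["img"][100:260,280:450],(740,600),interpolation=cv2.INTER_CUBIC)[:,:,::-1])
E
```

```text
t: 20.5
tool_pos: [0.6244, -0.0003, 0.0854]
tcp_rot: [[0.141, -0.0, -0.99], [0.99, 0.0, 0.141], [0.0, -1.0, 0.0]]
contact_force: [0.1, -0.0, 1.7]
opening: 0.0158
[ 6.24381926e-01 -3.30231232e-04  8.54029786e-02] [ 0.05846543 -0.00408628  1.73599494] [ 0.01454933 -0.01629516  0.03744083]
```

View pics/c14.png

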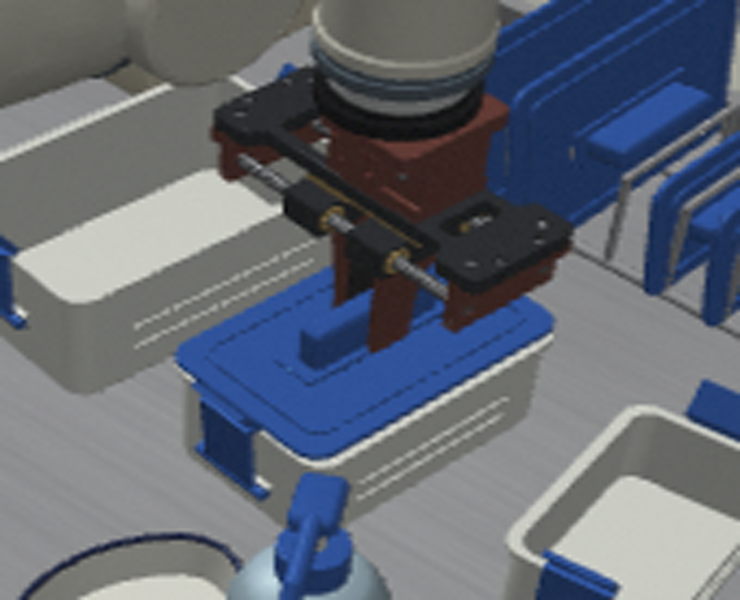

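```bash
python3 -m inch '[0,0,0,0,0.002,0,0.01, 0,0,0,0,0.004,0,0.01, 0,0,0,0,0.006,0,0.01, 0,0,0,0,0.006,0,0.01]' 60
python3 - <<'E'
from m import *
s=sensors.get_state()
print(s["tool_pos"],s["contact_force"],s["wrist_torque"])
E
```

```text
t: 21.05
tool_pos: [0.6242, -0.0004, 0.0801]
tcp_rot: [[0.141, -0.0, -0.99], [0.99, -0.0, 0.141], [-0.0, -1.0, 0.0]]
contact_force: [-2.5, 0.2, 5.5]
opening: 0.0156
[ 6.24247008e-01 -3.80476951e-04  8.00765784e-02] [-2.5054986   0.19921533  5.52239764] [0.02154268 0.35466593 0.04471269]
```

```bash
python3 -m inch '[0,0,0,0,0.001,0,0.01, 0,0,0,0,0.001,0,0.01, 0,0,0,0,0.002,0,0.01, 0,0,0,0,0.002,0,0.01]' 60
python3 - <<'E'
from m import *
s=sensors.get_state()
print(s["tool_pos"],s["contact_force"],s["wrist_torque"])
b=cap("side","side15")
c=b;lid("side15")
X=cloud(c);hsv=cv2.cvtColor(c["img"],cv2.COLOR_RGB2HSV)
cv2.imwrite("pics/c15.png",cv2.resize(b["img"][130:250,300:440],(700,600),interpolation=cv2.INTER_CUBIC)[:,:,::-1])
E
```

```text
t: 21.55
tool_pos: [0.6243, -0.0004, 0.0801]
tcp_rot: [[0.141, 0.001, -0.99], [0.99, -0.0, 0.141], [-0.0, -1.0, -0.001]]
contact_force: [-6.6, 0.8, 12.2]
opening: 0.0155
[ 6.24299080e-01 -4.13843508e-04  8.00678796e-02] [-6.5608373   0.76299852 12.18506316] [ 0.06900949  1.17614128 -0.04547968]
side15 lid 1881 tool(x,z) [ -3.8   5.6 179.1 113.   89.5] world [618.3  -3.4 179.1 113.   -8.7] z [0.07321346 0.07595111 0.07902158]
slope [-0.001 -0.001  0.077]
```

View pics/c15.png

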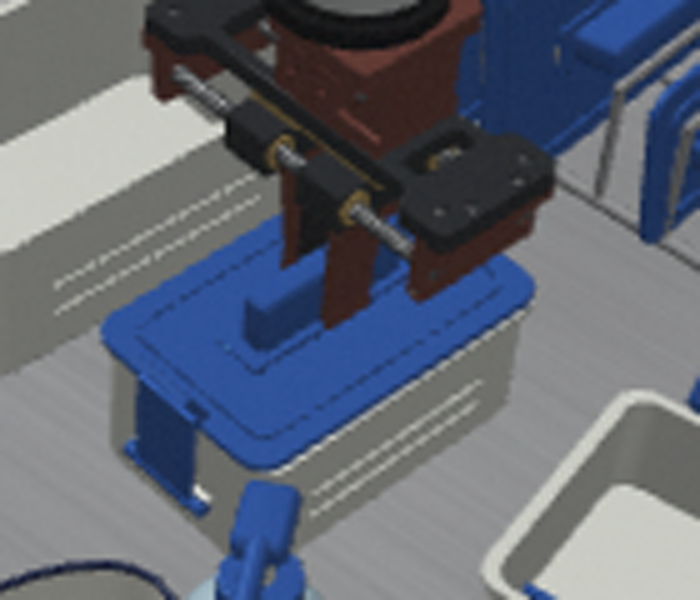

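```bash
python3 -m inch '[0,0,0,0,-0.002,0,0.01, 0,0,0,0,-0.002,0,0.05, 0,0,0,0,-0.002,0,0.05, 0,0,0,0,-0.002,0,0.05, 0,0,0,0,-0.02,0,0.05, 0,0,0,0,-0.06,0,0.05, 0,0,0,0,-0.11,0,0.05, 0,0,0,0,-0.17,0,0.05]' 60
python3 - <<'E'
from m import *
b=cap("side","side16"); c=b; lid_z=None
X=cloud(c);hsv=cv2.cvtColor(c["img"],cv2.COLOR_RGB2HSV)
m=(cv2.inRange(hsv,(105,120,40),(125,255,255))>0)&(c["z_map"]>0)&(abs(X[:,:,0]-.62)<.12)&(abs(X[:,:,1])<.075)
for lo,hi in((.068,.083),(.083,.105),(.105,.12)):
    k=m&(X[:,:,2]>lo)&(X[:,:,2]<hi)
    if k.sum()>5:
        print(lo,k.sum(),rect(X[k]),np.median(X[k][:,2]))
k=m&(X[:,:,2]>.068)&(X[:,:,2]<.083)
A=np.c_[X[k][:,:2]-[.621,0],np.ones(k.sum())];print(np.linalg.lstsq(A,X[k][:,2],rcond=None)[0])
cv2.imwrite("pics/c16.png",cv2.resize(b["img"][130:250,300:440],(700,600),interpolation=cv2.INTER_CUBIC)[:,:,::-1])
E
```

```text
t: 22.6
tool_pos: [0.624, -0.0003, 0.2497]
tcp_rot: [[0.141, -0.0, -0.99], [0.99, 0.0, 0.141], [-0.0, -1.0, 0.0]]
contact_force: [0.6, -0.1, 0.7]
opening: 0.0502
0.068 2496 [619.2  -2.7 182.1 113.9  -7.6] 0.07596994295511017
0.083 444 [621.5  -3.6 193.8  37.7  -8.6] 0.09477347385496043
0.105 97 [621.   -3.1  78.   15.   -4.9] 0.10605270681830792
[0.00122959 0.0006292  0.07613352]
```

View pics/c16.png

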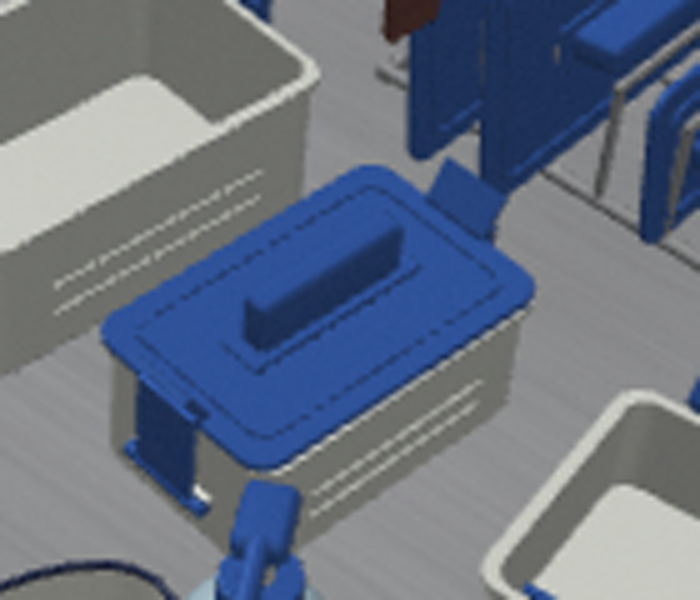

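```bash
python3 -m inch '[0,0,0,0.02,-0.01,0.01,0.05, 0,0,0,0.06,-0.02,0.03,0.05, 0,0,0,0.11,-0.02,0.06,0.05, 0,0,0,0.16,-0.02,0.09,0.05, 0,0,0,0.21,-0.02,0.12,0.05, 0,0,0,0.26,-0.02,0.14,0.05, 0,0,0,0.3,-0.02,0.15,0.05, 0,0,0,0.31,-0.02,0.15,0.05]'
python3 - <<'E'
from m import *
for n in("top","side"):
    c=cap(n,n+"17"); c0=load(n+"0")
    for nm,cc in(("before",c0),("now",c)):
        X=cloud(cc);hsv=cv2.cvtColor(cc["img"],cv2.COLOR_RGB2HSV)
        m=(cv2.inRange(hsv,(105,120,40),(125,255,255))>0)&(cc["z_map"]>0)&(abs(X[:,:,0]-.62)<.12)&(abs(X[:,:,1])<.075)
        yaw=np.radians(-8);u=(X[:,:,0]-.6215)*np.cos(yaw)+X[:,:,1]*np.sin(yaw)
        for s in(-1,1):
            k=m&(s*u>.08)&(X[:,:,2]>.088); P=u[k]; print(n,nm,s,k.sum(),"catch u mm",np.round(np.percentile(P,[2,50,98])*1000,1), "z",np.round(X[k][:,2].max()*1000,1))
        if nm=="now":
            k=m&(abs(X[:,:,2]-.077)<.006)&(abs(u)<.0865); print("lid",rect(X[k])); 
            for s in(-1,1):
                kk=k&(s*u>.06);print(" end z",s,np.median(X[kk][:,2]))
            k=m&(X[:,:,2]>.102); print("bar",rect(X[k]))
b=load("top17"); cv2.imwrite("pics/c17.png",cv2.resize(b["img"][110:240,265:385],(554,600),interpolation=cv2.INTER_CUBIC)[:,:,::-1])
E
```

```text
t: 23.65
tool_pos: [0.5177, 0.3306, 0.2662]
tcp_rot: [[0.137, -0.003, -0.991], [0.991, -0.001, 0.137], [-0.001, -1.0, 0.003]]
contact_force: [0.2, 0.3, -0.0]
opening: 0.0498
top before -1 63 catch u mm [-96.6 -93.  -87.8] z 100.4
top before 1 98 catch u mm [84.9 90.7 95.7] z 100.2
top now -1 63 catch u mm [-96.2 -93.7 -87.9] z 99.5
top now 1 86 catch u mm [84.7 90.2 95.8] z 100.2
lid [ 6.215e+02  2.000e-01  1.730e+02  1.101e+02 -8.100e+00]
 end z -1 0.07613133399416494
 end z 1 0.07613125145250021
bar [620.4   1.   82.2  16.   -7.9]
side before -1 29 catch u mm [-95.2 -93.  -90.4] z 98.4
side before 1 70 catch u mm [85.7 91.5 96.7] z 99.2
side now -1 35 catch u mm [-95.3 -93.2 -87.9] z 98.4
side now 1 70 catch u mm [85.  91.1 95.7] z 98.5
lid [621.   -3.4 172.6 114.1  -8.3]
 end z -1 0.07588515065075024
 end z 1 0.07600051714540157
bar [621.1  -3.6  83.9  17.1  -7.5]
```

View pics/c17.png

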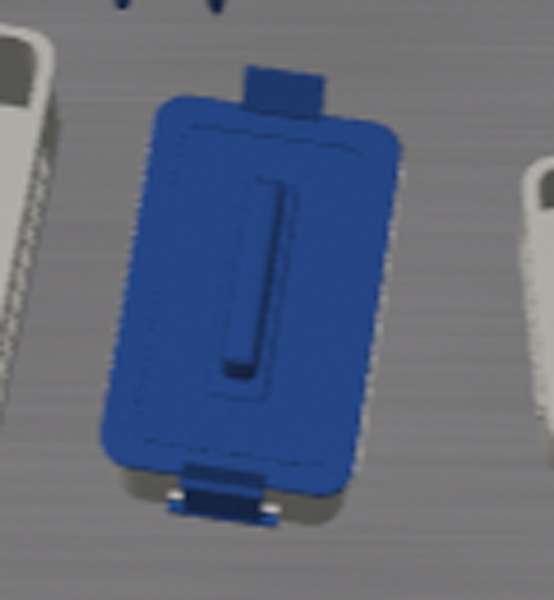

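View pics/top17.png

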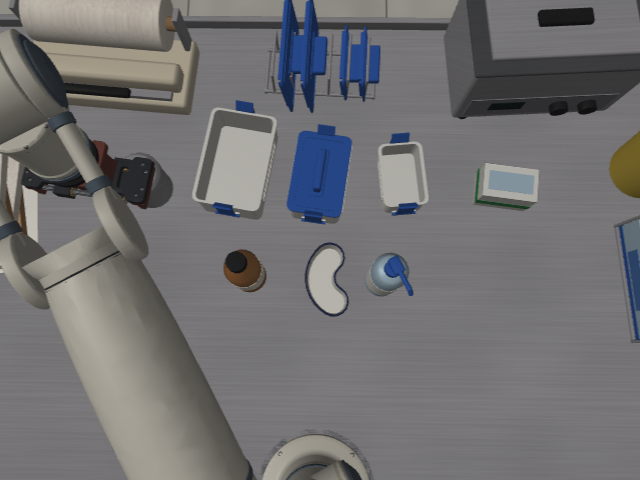

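```bash
python3 -c "
from workcell import sign_off
print(sign_off())"
```

```text
the job is handed in; nothing more can be done
None
```

I lifted the basket by its green handle and lowered it level into the middle tub until it stood on the floor. I then pressed the 173 x 112 mm blue lid down onto the tub and handed the job in at about 23.8 s. `sign_off()` gives no verdict, so what follows is from my own last checks.

- **Basket:** both instruments were still in it after I let go, seen from the top camera. Contact with the floor showed as about 6 N upward at the wrist.
- **Lid height:** both ends read 76 mm on the top of the plate, 1 mm below the 77 mm expected at home. An end that had not snapped would stand at least 3 mm higher. The lid is level.
- **Catches:** both tips are back within about 1 mm of where they stood at rest before the lid went on. I could only judge the catches by position, since their joint angles cannot be read directly.
- **Lid position:** the lid sits within about 2 mm and 0.5° of the tub, compared within one camera at a time.
- **Disagreement:** the two cameras differ by about 4 mm in y. I compared lid to tub and basket to tub in the side camera only, so the difference cancels out.
- **Other things:** all other items look unmoved in the last top picture, except that the arm hid part of the jar. The gripper was clear, with no contact force.

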